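# Put the screwdriver away in its carrier and latch it

### The arm

A 6-joint arm with a two-finger parallel gripper is mounted at the origin on the work surface. World frame = base frame: x ahead of the robot, y to its left, z up, the work surface at z = 0. Lengths are in mm, angles in rad, forces in N, time in s.
With the tool pointing down it reaches from about 300 to 775 mm from the base axis. Payload 14.6 kg.
Tool frame: the origin (TCP) lies at the very end of the fingers, on their centre line; the grasp point (between the pads) lies 19 mm behind it; z points along the fingers, y is the line along which they close (so a half turn about z gives the same grasp; the last joint's range is limited). The gripper opens to 94 mm and grips with 3 to 60 N. Pads are 16 mm wide; open, the fingers measure 119 mm over their backs; the gripper's body (75 mm by 177 mm) begins 78 mm behind the grasp point.
Start: joints at [1.188, 0.3, 1.521, -0, 1.321, -0.067], TCP at [170.815, 522.792, 205.446] pointing down, gripper open.
Joint ranges: [-3.03, 3.03], [-0.79, 2.21], [0.23, 2.52], [-1.04, 4.18], [0, 3.07], [-2.55, 2.55]. Speed limits (rad/s): [2.22, 2.22, 2.57, 3.14, 3.14, 3.14].

### API

Orientations are given as [roll, pitch, yaw] about the fixed x, y, z axes, in that order (R = Rz(yaw) Ry(pitch) Rx(roll)).
In Python, from cell import manip gives the robot as it stands.
- The arm moves only by the tool servo_tool, never from a script. Its argument "rows" is a list of rows, each a list of 7 numbers: the turn, a rotation vector about the world's x, y, z in degrees, then the shift along the world's x, y, z in mm, then the closure, from 0 (fully open) to 1 (shut). In form: [[rx, ry, rz, dx, dy, dz, fingers], ...]. A call has 1 to 20 rows; each row shifts and turns the commanded pose from where the row before left it; what a row does not reach is not made up. A row lasts 1/8 s, in which the tool goes at most 62.5 mm and 10.7 degrees, less where a joint would pass 70% of its speed; a pose out of reach is approached as far as the arm can. A call with a gripper value outside its range is refused whole. The fingers move at their own pace and stop on an object; "grip_force" is the grip in N (left out, the last holds). Time passes only in rows, so rows that do not move let the fingers close. It gives the time, the measured TCP pose, the force, the opening and the grip force at its end, in the units of the state.
- manip.read_state(): the state, without advancing time (a new reading comes with each control period).
- manip.camera(name): name is "side" or "top"; returns the picture (384x512x3 uint8, red, green, blue); there is no depth.
- manip.camera_info(name): a dict with "fx", "fy", "cx", "cy" (pixels), "position" and "rotation" of the camera in the world. Camera axes: x right, y down, z forward; pixel columns grow to the right and rows downward; lengths in mm; the calibration is good to about 2 mm. A picture is of the moment at which its call begins. camera_info takes no time and is no camera call.
- manip.sign_off(): hands the job in; it is judged then, once.
The state is a dict: "clock": time; "joints": joint angles; "qd": joint speeds; "effort": joint torques, N m; "eef_pos": TCP position; "eef_rot": TCP orientation; "wrist_force": force on the tool from outside, world axes, zero at the start; "moment": the same for the moment, N m; "finger_gap": finger opening in mm; "finger_force": force on a finger pad.
Only numpy, scipy, OpenCV 4.12 (cv2) and the standard library are available. Lean on these libraries where they do the work, as an engineer would, in place of code of your own. Each camera call takes 0.05 s, during which the arm holds its last target. There are 200 camera calls.

### The job

Pull the long screwdriver out of its upright tube and lay it in the two saddles of the tool carrier, handle in the wide saddle and blade in the narrow one, roughly centred lengthwise. Then swing the carrier's steel hold-down bar over the blade until it rests fully home in its catch. Leave the punch, the wrench and the can where they are.

Things in the scene. Friction and masses are not known exactly. Their poses are not given: they have to be found in the camera images.
- driver: Screwdriver 185 mm long, about 0.16 kg: black eight-sided handle 28 mm thick, 100 mm long (last 12 mm tapered), round steel blade 9 mm thick, 85 mm long. Origin on its axis at the shoulder where handle meets blade; z runs from the shoulder to the butt. It starts upright, blade down in one of the holder's tubes, the shoulder resting on the rim.
- driver_tip (a point): Tip of the blade, 85 mm from the shoulder.
- driver_butt (a point): Butt end of the handle, 100 mm from the shoulder.
- holder: Holder bolted to the bench: grey foot 80 x 170 x 12 mm (x, y, z) with two upright steel tubes, 36 mm outside, 18 mm bore, rims 108 mm above the bench, centred at y = +50 and -50 mm. Origin at the centre of its underside. One tube holds the screwdriver, the other the punch.
- punch: Bystander: dark steel drift punch 140 mm long, 15 mm thick with a 20 mm head, upright in the other tube, its top 157 mm above the bench. Origin at its lower end, z up along it.
- carrier: Tool carrier bolted to the bench: grey base 220 x 125 x 8 mm with two dark steel saddles standing across it. Origin at the centre of its underside. A stored screwdriver lies along x, its axis at y = 0, z = 46 mm, butt towards +x, shoulder at about x = -7 mm (10 mm either way is fine). From x = -15 to +60 mm there is only the base.
- saddle_wide (a point): Middle of the floor of the wide saddle, for the handle, at x = 73, y = 0, z = 32 mm in the carrier's frame. The saddle is 20 mm thick along x; its slot is 34 mm wide, straight up to z = 50 mm, then flared lips up to z = 65 mm.
- saddle_narrow (a point): Middle of the floor of the narrow saddle, for the blade, at x = -68.5, y = 0, z = 41.5 mm in the carrier's frame. The saddle is 13 mm thick along x; its slot is 15 mm wide, straight up to z = 50 mm, then flared lips up to z = 65 mm.
- catch (a point): Catch in which the bar rests, at x = -37, y = -44, z = 52 mm in the carrier's frame: a post with two prongs 18 mm apart (along x) reaching up to z = 71 mm, 30 mm wide over all and 12 mm thick along y.
- bar (a joint): Angle of the hold-down bar in rad: 0 lying level across the blade, home in its catch; 1.57 upright; it starts at about 2, leaning out away from the carrier, and stays where it is left (stiff hinge, about 0.1 N m).
- bar_hinge (a point): Hinge axis of the bar, at x = -37, y = +45, z = 58 mm in the carrier's frame, running along the carrier's x between two cheeks 36 mm over all and up to z = 67 mm. The steel bar is 14 mm wide (along x), 8 mm thick and 95 mm long from hinge to tip; closed, it points to the carrier's -y.
- bar_tip (a point): Free end of the bar, 95 mm from the hinge.
- wrench: Bystander: steel wrench 180 mm long lying on the bench. Origin under its middle.
- can: Bystander: bare metal can, 66 mm across and 130 mm tall, standing on the bench. Origin at the centre of its base.
Mind the look-alikes: they are no part of the job. What is shaped like the driver but purple is not meant.

How it is judged (in metres and radians):
On the way, in this order (a step that is already met when the one before it is completed fails the run):
1. the screwdriver is pulled out: its tip is above the rims of the holder (z of driver_tip in the frame of holder above 0.108 m), for 0.1 s.
2. the screwdriver lies in both saddles while the bar is still open (y of driver in the frame of carrier between -0.006 and 0.006 m and z of driver in the frame of carrier between 0.04 and 0.052 m and x of driver in the frame of carrier between -0.022 and 0.01 m and x of driver_tip in the frame of carrier below -0.07 m and angle between the z axis of driver and the x axis of carrier, either way round below 0.08 rad and value of joint bar above 1 rad), for 0.2 s.
At the end, for the whole second after the job is handed in: Screwdriver at rest in both saddles, handle in the wide one: axis within 0.08 rad of the carrier's x, shoulder at y within 6 mm, z 40 to 52 mm, x -22 to +10 mm in the carrier's frame. Bar home in its catch (below 0.07 rad). Punch, wrench and can within 30 mm of their starts (y of driver in the frame of carrier between -0.006 and 0.006 m and z of driver in the frame of carrier between 0.04 and 0.052 m and x of driver in the frame of carrier between -0.022 and 0.01 m and x of driver_tip in the frame of carrier below -0.07 m and angle between the z axis of driver and the x axis of carrier, either way round below 0.08 rad and value of joint bar below 0.07 rad and linear speed of driver below 0.02 m/s and distance of each of punch, wrench, can from where it was at the start of the episode below 0.03 m); the robot touches nothing.
It fails at once if the punch, the wrench or the can is moved by more than 50 mm (distance of any of punch, wrench, can from where it was at the start of the episode above 0.05 m).
It also fails if it takes over 61 s, if anything falls off the work surface, if the arm or the gripper's body presses on something with over 40 N, if the wrist force passes 120 N, or if a joint passes its speed limit or range.

## Working session

There is one attempt and no reset: what is moved stays moved. The work goes in short steps, Python scripts to look and compute and a tool call to move; the robot and the scene stay as the last step left them, time stands still between calls to the robot, and variables do not carry over. Pictures are saved under pics/ and viewed, at most 12 in all, crops included, and the job is handed in when it is done.

Besides the shell and the picture viewer there is one more tool, called after "Emit:" by a JSON object that holds its "name" and its "arguments", one argument or row to a line. servo_tool: Moves the arm, as the interface text tells. Its arguments: {"type":"object","properties":{"rows":{"type":"array","items":{"type":"array","items":{"type":"number"}}},"grip_force":{"type":"number"}},"required":["rows"]}

```bash
mkdir -p pics; python3 - <<'E'
from cell import manip
import cv2,json
for n in("side","top"):
    cv2.imwrite(f"pics/{n}0.png",manip.camera(n)[:,:,::-1]); print(n,{k:(v.tolist() if hasattr(v,'tolist') else v) for k,v in manip.camera_info(n).items()})
s=manip.read_state();print(s)
E
```

```text
side {'fx': 378.8705676090473, 'fy': 378.8705676090473, 'cx': 259.82404954117084, 'cy': 189.40784247617853, 'position': [384.60766164489416, 632.665953259868, 738.057769193006], 'rotation': [-2.3109580725121313, 0.020331830835567777, -2.893560740570155]}
top {'fx': 393.1216457986791, 'fy': 393.1216457986791, 'cx': 258.0290509732743, 'cy': 190.69522657919794, 'position': [531.8813568000973, 28.05769267581985, 1026.9801501603001], 'rotation': [-3.0750453913255624, -0.02138741912060893, -1.5527356796117904]}
{'clock': 0.1, 'joints': array([ 1.18838439e+00,  3.00415559e-01,  1.52149519e+00, -2.62672167e-05,
        1.32069952e+00, -6.65952750e-02]), 'qd': array([ 0.00038859, -0.00211928, -0.0005214 ,  0.00023679,  0.00128468,
        0.00073204]), 'effort': array([ 2.09513746e-03, -5.32649088e+01, -3.53283405e+01,  7.09009962e-02,
        2.34479288e-02, -5.34061337e-05]), 'eef_pos': array([170.74824708, 522.58584208, 204.95313119]), 'eef_rot': array([-3.14057560e+00, -4.23312419e-05,  2.82578248e+00]), 'wrist_force': array([ 0.20563658, -0.33665589, -0.1445153 ]), 'moment': array([-0.01385573, -0.01723629,  0.01606059]), 'finger_force': 0.0, 'finger_gap': 94.1225263130708}
```

View pics/side0.png

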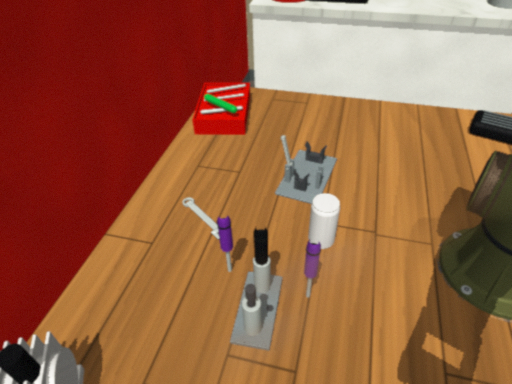

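View pics/top0.png

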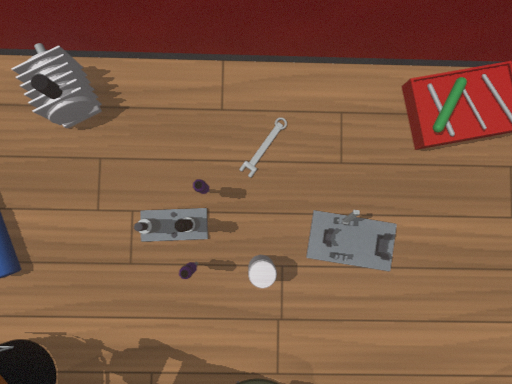

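Candidates for the driver: black handle in the holder tube at side (261,243) / top (184,225); purple look-alikes at side (225,235), (313,260) / top (201,186), (188,270). The punch is at side (252,293) / top (144,227). I choose the black one and check it in a close crop with the carrier.

```bash
cat > h.py <<'E'
import numpy as np,cv2
from scipy.spatial.transform import Rotation as R
from cell import manip
C={n:manip.camera_info(n) for n in("side","top")}
def proj(n,P):
    c=C[n];p=(np.atleast_2d(P)-c["position"])@R.from_euler('xyz',c["rotation"]).as_matrix()
    return np.c_[c["fx"]*p[:,0]/p[:,2]+c["cx"],c["fy"]*p[:,1]/p[:,2]+c["cy"]]
def onz(n,uv,z):
    c=C[n];uv=np.atleast_2d(uv);d=np.c_[(uv[:,0]-c["cx"])/c["fx"],(uv[:,1]-c["cy"])/c["fy"],np.ones(len(uv))]@R.from_euler('xyz',c["rotation"]).as_matrix().T
    o=np.array(c["position"]);return o+d*((z-o[2])/d[:,2])[:,None]
def crop(img,x,y,w,h,s):
    o=cv2.resize(img[y:y+h,x:x+w],None,fx=s,fy=s,interpolation=cv2.INTER_CUBIC)
    for k in range(0,w,10): cv2.putText(o,str(x+k),(k*s,8),0,.3,(0,255,255),1);cv2.line(o,(k*s,9),(k*s,14),(0,255,255),1)
    for k in range(0,h,10): cv2.putText(o,str(y+k),(0,k*s+4),0,.3,(0,255,0),1)
    return o
E
python3 - <<'E'
from h import *
t=cv2.imread("pics/top0.png");s=cv2.imread("pics/side0.png")
a=crop(t,300,200,100,75,4);b=crop(t,130,200,100,75,4);c=crop(s,270,130,100,75,4);d=crop(s,225,220,75,130,4)[:300*2]
o=np.zeros((600,800,3),np.uint8);o[:300,:400]=a;o[300:,:400]=b;o[:300,400:]=c
d=crop(s,225,222,100,75,4);o[300:,400:]=d
cv2.imwrite("pics/c1.png",o)
print(onz("top",[(313,212),(397,222),(391,270),(308,260)],8))
print(onz("side",[(306,150),(336,154),(311,202),(277,193)],8))
print(onz("top",[(140,210),(208,208),(208,240),(140,242)],12))
E
```

```text
[[ 547.53476187 -136.26277879    8.        ]
 [ 525.54958474 -355.91832498    8.        ]
 [ 401.66687664 -339.60981074    8.        ]
 [ 423.86253292 -124.42569056    8.        ]]
[[ 496.72715759 -353.82226586    8.        ]
 [ 401.14315691 -353.56744909    8.        ]
 [ 445.61262886 -120.44303956    8.        ]
 [ 544.26218618 -134.9577645     8.        ]]
[[544.44043324 309.22989888  12.        ]
 [552.78560534 135.52561889  12.        ]
 [470.95700613 133.35648337  12.        ]
 [462.98267921 306.14112509  12.        ]]
```

View pics/c1.png

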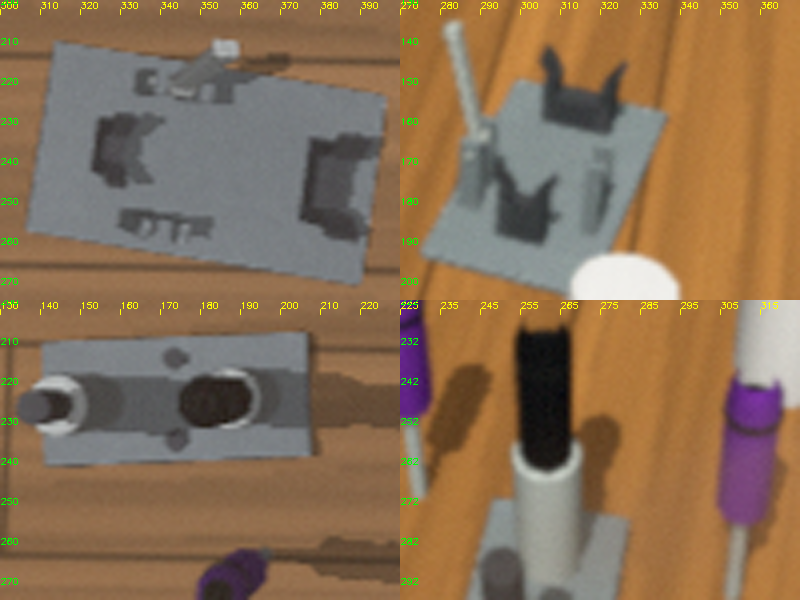

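Crop shows the black eight-sided handle resting on the tube rim (side ≈(261,243), rim ≈(261,260)): right choice. The wide saddle is at top ≈(384,247), the narrow one ≈(331,237), the bar tip ≈(356,212).

```bash
cat > fit.py <<'E'
from h import *
from scipy.optimize import least_squares
def T(p,L): 
    c,s=np.cos(p[2]),np.sin(p[2]);L=np.array(L,float);return np.c_[p[0]+c*L[:,0]-s*L[:,1],p[1]+s*L[:,0]+c*L[:,1],L[:,2]]
def cp(U,x0,y0,ox,oy): return (np.array(U,float)-[ox,oy]+.5)/4-.5+[x0,y0]
def fit(p0,obs,w=1):
    f=lambda p:np.concatenate([(proj(n,T(p,L))-uv).ravel() for n,L,uv in obs])
    r=least_squares(f,p0,loss='soft_l1');return r.x,f(r.x).reshape(-1,2).round(1).tolist()
E
python3 - <<'E'
from fit import *
ct=("top",[(-110,62.5,8),(110,62.5,8),(110,-62.5,8),(-110,-62.5,8)],cp([(54,42),(386,95),(358,284),(27,232)],300,200,0,0))
cs=("side",[(110,62.5,8),(110,-62.5,8),(-110,62.5,8)],cp([(517,80),(667,115),(422,253)],270,130,400,0))
for o in([ct],[cs],[ct,cs]):print(fit([475,-235,-1.67],o))
ht=("top",[(40,85,12),(40,-85,12),(-40,-85,12),(-40,85,12)],cp([(42,343),(307,332),(313,455),(44,466)],130,200,0,300))
for o in([ht],):
    p,r=fit([505,220,0],o);print(p,r)
P=T(p,[(0,-50,108),(0,-50,208),(0,50,108),(0,50,157)])
print(P.round(1),proj("side",P).round(1),proj("top",P).round(1))
E
```

```text
(array([ 476.05605359, -236.29153625,   -1.7105865 ]), [[-0.2, -0.3], [0.1, -0.3], [0.7, 0.5], [-0.6, 0.1]])
(array([ 473.11711843, -233.37285754,   -1.70738467]), [[-0.2, -0.0], [0.6, -0.4], [-0.3, 0.3]])
(array([ 475.20046504, -235.7446813 ,   -1.71121041]), [[-0.4, -0.0], [-0.1, 0.1], [0.5, 0.8], [-0.8, 0.4], [-0.6, -0.6], [0.1, -0.9], [-0.9, -0.5]])
[5.09372150e+02 2.21760084e+02 6.00466900e-02] [[-0.0, -0.3], [0.2, -0.3], [-0.3, 0.2], [0.2, 0.4]]
[[512.4 171.9 108. ]
 [512.4 171.9 208. ]
 [506.4 271.7 108. ]
 [506.4 271.7 157. ]] [[260.8 259. ]
 [259.9 226.2]
 [250.9 301.8]
 [249.9 287. ]] [[187.5 224.2]
 [179.9 225.1]
 [144.2 226. ]
 [138.2 226.6]]
```

```bash
python3 - <<'E'
from fit import *
print("purpleA tip side z0",onz("side",(307,297),0).round(), "B",onz("side",(230,271),0).round())
for z in(100,150,185,200):print(z,"A top",onz("top",(185,272),z).round(),"side",onz("side",(314,242),z).round(),"B top",onz("top",(199,186),z).round(),"side",onz("side",(225,219),z).round())
print("blade ends top z0",onz("top",[(196,265),(222,191)],0).round())
print("can top",onz("top",(262,272),130).round(),onz("side",(325,203),130).round())
print("wrench",onz("top",[(281,123),(248,170)],5).round())
E
```

```text
purpleA tip side z0 [[410. 170.   0.]] B [[596. 143.   0.]]
100 A top [[401. 176. 100.]] side [[413.  96. 100.]] B top [[602. 149. 100.]] side [[622.  75. 100.]]
150 A top [[409. 168. 150.]] side [[411. 138. 150.]] B top [[599. 142. 150.]] side [[604. 118. 150.]]
185 A top [[413. 162. 185.]] side [[409. 167. 185.]] B top [[596. 138. 185.]] side [[591. 149. 185.]]
200 A top [[416. 160. 200.]] side [[409. 180. 200.]] B top [[595. 136. 200.]] side [[585. 162. 200.]]
blade ends top z0 [[406. 164.   0.]
 [598. 101.   0.]]
can top [[408.  -2. 130.]] [[404.   1. 130.]]
wrench [[781. -50.   5.]
 [654.  35.   5.]]
```

Emit:
{"name": "servo_tool", "arguments": {
  "rows": [
    [0,0,0,0,0,50,0],
    [0,0,0,0,0,50,0],
    [0,0,0,26,-38,4,0],
    [0,0,0,26,-38,4,0],
    [0,0,0,26,-38,4,0],
    [0,0,0,26,-38,4,0],
    [0,0,0,26,-38,4,0],
    [0,0,0,26,-38,4,0],
    [0,0,0,26,-38,0,0],
    [0,0,0,26,-38,0,0],
    [0,0,0,26,-38,0,0],
    [0,0,0,26,-38,0,0],
    [0,0,0,26,-38,0,0],
    [0,0,0,26,-38,0,0]
  ]
}}

```text
clock: 1.85
eef_pos: [483.4, 65.4, 329.2]
eef_rot: [-3.141, -0.0, 2.826]
wrist_force: [-0.2, 1.5, -0.4]
finger_gap: 93.7
finger_force: 0.0
```

```bash
cat > kin.py <<'E'
from fit import *
from scipy.optimize import least_squares
def Rj(q): return R.from_euler('ZYZYZ',[q[0],q[1]+q[2],q[3],q[4],q[5]+np.pi/2]).as_matrix()
def fk(q,k): # k=H,L2,L3,off,Lt,a1
    H,L2,L3,o,Lt,a1=k; b=q[1]+q[2]
    r=a1+L2*np.sin(q[1])+L3*np.sin(b)+o*np.cos(b); z=H+L2*np.cos(q[1])+L3*np.cos(b)-o*np.sin(b)
    Rm=Rj(q);return np.array([r*np.cos(q[0]),r*np.sin(q[0]),z])+Lt*Rm[:,2],Rm
E
python3 - <<'E'
from kin import *
import pickle
s=manip.read_state();print(s["clock"],s["joints"],s["eef_pos"],s["eef_rot"])
print(Rj(s["joints"]).round(3).tolist(),R.from_euler('xyz',s["eef_rot"]).as_matrix().round(3).tolist())
E
```

```text
1.85 [ 5.93489099e-02  9.27719755e-02  1.48427719e+00  8.69909173e-06
  1.56492400e+00 -1.19561181e+00] [483.40252275  65.39005558 329.24353487] [-3.14146131e+00 -3.57223338e-04  2.82575697e+00]Traceback (most recent call last):
  File "<stdin>", line 4, in <module>
  File "kin.py", line 3, in Rj
    def Rj(q): return R.from_euler('ZYZYZ',[q[0],q[1]+q[2],q[3],q[4],q[5]+np.pi/2]).as_matrix()
                      ~~~~~~~~~~~~^^^^^^^^^^^^^^^^^^^^^^^^^^^^^^^^^^^^^^^^^^^^^^^^^
  File "scipy/spatial/transform/_rotation.pyx", line 1413, in scipy.spatial.transform._rotation.Rotation.from_euler
ValueError: Expected axis specification to be a non-empty string of upto 3 characters, got ZYZYZ
```

Emit:
{"name": "servo_tool", "arguments": {
  "rows": [
    [8,0,8,0,-20,0,0],
    [8,0,8,0,-20,0,0],
    [8,0,8,0,-20,0,0]
  ]
}}

```text
clock: 2.22
eef_pos: [482.7, 6.1, 329.8]
eef_rot: [2.744, -0.042, -3.041]
wrist_force: [0.5, 0.6, -0.5]
finger_gap: 94.2
finger_force: 0.0
```

```bash
cat > kin.py <<'E'
from fit import *
def Rj(q): return (R.from_euler('ZYZ',[q[0],q[1]+q[2],q[3]])*R.from_euler('YZ',[q[4],q[5]+np.pi/2])).as_matrix()
def fk(q,k): # H,L2,L3,o,Lt,d
    H,L2,L3,o,Lt,d=k; b=q[1]+q[2]; c,s=np.cos(q[0]),np.sin(q[0])
    r=L2*np.sin(q[1])+L3*np.sin(b)+o*np.cos(b); z=H+L2*np.cos(q[1])+L3*np.cos(b)-o*np.sin(b)
    Rm=Rj(q);return np.array([r*c-d*s,r*s+d*c,z])+Lt*Rm[:,2],Rm
D=[([1.18838,.30042,1.52150,0,1.32070,-.0666],[170.75,522.59,204.95]),([.059349,.092772,1.484277,0,1.564924,-1.195612],[483.40,65.39,329.24])]
E
python3 - <<'E'
from kin import *
s=manip.read_state();q=s["joints"];print(s["clock"],q.tolist(),s["eef_pos"].tolist(),s["eef_rot"])
print(np.abs(Rj(q)-R.from_euler('xyz',s["eef_rot"]).as_matrix()).max())
D.append((q,s["eef_pos"]))
f=lambda k:np.concatenate([fk(np.array(a),k)[0]-b for a,b in D])
r=least_squares(f,[300,440,440,0,250,36]);print(r.x.round(1),np.abs(r.fun).max(),np.linalg.svd(r.jac)[1])
E
```

```text
2.225 [-0.2619439663072657, 0.15678945681052459, 1.4591648741465162, 0.35891431510320376, 1.7023548473037904, -1.9087480168857889] [482.6632039718194, 6.0580381416900995, 329.7955516396731] [ 2.74431967 -0.04164556 -3.04147092]
9.992007221626409e-16
[221.2 424.3 447.5  40.9 270.6  36.6] 0.0036871308625308075 [3.43589615 1.74777151 1.73946348 0.3144719  0.12243747 0.01719847]
```

```bash
cat >> kin.py <<'E'
D.append(([-0.2619439663072657, 0.15678945681052459, 1.4591648741465162, 0.35891431510320376, 1.7023548473037904, -1.9087480168857889],[482.6632039718194, 6.0580381416900995, 329.7955516396731]))
K=least_squares(lambda k:np.concatenate([fk(np.array(a),k)[0]-b for a,b in D]),[300,440,440,0,250,36]).x
LO=np.array([-3.03,-.79,.23,-1.04,0,-2.55]);HI=np.array([3.03,2.21,2.52,4.18,3.07,2.55])
def ik(p,Rm,q0):
    f=lambda q:np.r_[(fk(q,K)[0]-p)/100,(fk(q,K)[1]-Rm).ravel()]
    r=least_squares(f,np.clip(q0,LO+.01,HI-.01),bounds=(LO,HI));return r.x,r.cost
def pose(az,tilt,side=1): # z at azimuth az, tilt deg below horizontal; y to the left
    a,t=np.radians([az,tilt]);z=np.array([np.cos(t)*np.cos(a),np.cos(t)*np.sin(a),-np.sin(t)]);y=np.array([-np.sin(a),np.cos(a),0])*side
    return np.c_[np.cross(y,z),y,z]
CAR=[475.7,-236,-1.711]; DRV=np.array([512.4,171.9])
E
python3 - <<'E'
from kin import *
q0=np.array(D[-1][0])
for az in(40,55,72,85):
  for t in(20,30,45):
    Rm=pose(az,t);g=np.r_[DRV,138]
    q,c=min((ik(g+19*Rm[:,2],Rm,s) for s in(q0,[-.3,.3,2,.9,1.4,-2],[-.3,.3,2,1.5,1.4,-1.5],[0,.3,1.8,.5,1.2,-1.8])),key=lambda x:x[1]);print(az,t,q.round(2),round(c,5))
for t in(30,45,60):
    Rm=pose(np.degrees(CAR[2])+180,0)@np.eye(3)
    Rm=pose(np.degrees(CAR[2])+180,t,1)
    # y must be carrier +y: left of az(-98+180=82) is 172 -> flip
    Rm=np.c_[-Rm[:,0],-Rm[:,1],Rm[:,2]]
    g=T(CAR,[(23,0,46)])[0]
    q,c=min((ik(g+19*Rm[:,2],Rm,s) for s in(q0,[-.8,.5,1.5,.3,1.5,-.3],[-.8,.5,1.5,.9,1.5,-.9],[-.5,.3,1.8,.5,1.2,0.3])),key=lambda x:x[1]);print("pl",t,q.round(2),round(c,5),Rm[:,1].round(2))
E
```

```text
40 20 [ 0.26  0.09  2.17  0.76  0.08 -2.55] 0.25812
40 30 [ 0.22  0.11  2.14  0.71  0.2  -2.55] 0.14064
40 45 [ 0.16  0.13  2.07  0.63  0.39 -2.55] 0.03142
55 20 [ 0.22  0.1   2.11  0.64  0.28 -2.55] 0.41495
55 30 [ 0.19  0.12  2.07  0.58  0.38 -2.55] 0.26752
55 45 [ 0.17  0.16  1.99  0.49  0.55 -2.55] 0.10736
72 20 [ 0.19  0.12  2.01  0.53  0.51 -2.55] 0.6529
72 30 [ 0.19  0.15  1.98  0.45  0.58 -2.55] 0.4756
72 45 [ 0.19  0.19  1.91  0.34  0.69 -2.55] 0.26142
85 20 [ 0.18  0.17  1.93  0.47  0.69 -2.55] 0.87434
85 30 [ 0.2   0.18  1.9   0.37  0.72 -2.55] 0.68076
85 45 [ 0.22  0.22  1.86  0.24  0.78 -2.55] 0.43157
pl 30 [-0.88  0.89  1.38  0.7   1.7  -0.96] 0.0 [ 0.99 -0.14 -0.  ]
pl 45 [-0.83  0.76  1.46  0.58  1.5  -0.91] 0.0 [ 0.99 -0.14 -0.  ]
pl 60 [-0.76  0.65  1.55  0.44  1.29 -0.82] 0.0 [ 0.99 -0.14 -0.  ]
```

```bash
python3 - <<'E'
from kin import *
rng=np.random.default_rng(0)
def sols(p,Rm,n=40):
    S=[]
    for i in range(n):
        q,c=ik(p,Rm,rng.uniform([-1.2,-.3,1,-1,0.1,-2.5],[1.2,1.2,2.4,4,2.9,2.5]))
        if c<1e-6 and not any(np.abs(q-s).max()<.05 for s in S):S.append(q)
    return S
F=np.diag([-1,-1,1])
for az in(0,20,40,60,72):
  for t in(30,45):
   for s in(1,-1):
    Rm=pose(az,t,s);g=np.r_[DRV,138]
    for q in sols(g+19*Rm[:,2],Rm):print(az,t,s,q.round(2))
for t in(60,45):
  for s in(1,-1):
    Rm=pose(np.degrees(CAR[2])+180,t,-s);g=T(CAR,[(23,0,46)])[0]
    for q in sols(g+19*Rm[:,2],Rm):print("pl",t,s,q.round(2))
E
```

```text
0 30 1 [0.42 0.21 2.25 4.02 0.48 0.98]
0 30 -1 [ 0.42  0.21  2.25  4.02  0.48 -2.17]
20 30 1 [0.19 0.17 2.29 2.78 0.39 1.83]
20 30 -1 [ 0.19  0.17  2.29  2.78  0.39 -1.31]
20 45 -1 [0.21 0.12 2.17 0.96 0.12 0.51]
40 30 1 [-0.01  0.22  2.23  1.89  0.64  2.34]
40 30 -1 [-0.01  0.22  2.23  1.89  0.64 -0.8 ]
40 45 -1 [ 0.06  0.16  2.13  1.2   0.47 -0.08]
60 30 1 [-0.13  0.32  2.09  1.46  0.94  2.45]
60 30 -1 [-0.13  0.32  2.09  1.46  0.94 -0.7 ]
60 45 -1 [-0.04  0.25  2.02  1.08  0.79 -0.28]
72 30 1 [-0.16  0.39  1.98  1.28  1.1   2.45]
72 30 -1 [-0.16  0.39  1.98  1.28  1.1  -0.69]
72 45 -1 [-0.07  0.31  1.93  0.99  0.96 -0.38]
pl 60 1 [-0.76  0.65  1.55  0.44  1.29 -0.82]
pl 60 -1 [-0.76  0.65  1.55  0.44  1.29  2.32]
pl 45 1 [-0.83  0.76  1.46  0.58  1.5  -0.91]
pl 45 -1 [-0.83  0.76  1.46  0.58  1.5   2.23]
```

```bash
cat >> kin.py <<'E'
def now():
    s=manip.read_state();return s,s["eef_pos"],R.from_euler('xyz',s["eef_rot"]).as_matrix(),s["joints"]
def plan(p0,R0,q0,p1,R1,n):
    rv=R.from_matrix(R1@R0.T).as_rotvec();print("total deg",np.degrees(rv).round(1),"per row",(np.degrees(rv)/n).round(2),"shift per row",((p1-p0)/n).round(2))
    q=np.array(q0);mx=0
    for i in range(1,n+1):
        qn,c=ik(p0+(p1-p0)*i/n,R.from_rotvec(rv*i/n).as_matrix()@R0,q);mx=max(mx,np.abs(qn-q).max()*8);q=qn
        if c>1e-5:print("bad",i,c)
    print("end q",q.round(2),"max rate",round(mx,2));return q
E
python3 - <<'E'
from kin import *
s,p,Rm,q=now()
R1=pose(72,30,-1);g=np.r_[DRV,138];pp=g-(110-19)*R1[:,2];print(pp.round(1))
up=pp+[0,0,80]
q=plan(p,Rm,q,up,R1,16);plan(up,R1,q,g+19*R1[:,2],R1,8)
E
```

```text
[488.   96.9 183.5]
total deg [ 35.4  57.9 -89.8] per row [ 2.21  3.62 -5.61] shift per row [ 0.34  5.68 -4.14]
end q [-0.38  0.13  1.92  1.07  1.39 -0.45] max rate 0.81
total deg [0. 0. 0.] per row [0. 0. 0.] shift per row [  3.68  11.33 -16.88]
end q [-0.16  0.39  1.98  1.28  1.1  -0.69] max rate 0.32
```

Emit:
{"name": "servo_tool", "arguments": {
  "rows": [
    [2.2,3.6,-5.6,0.3,5.7,-4.1,0],
    [2.2,3.6,-5.6,0.3,5.7,-4.1,0],
    [2.2,3.6,-5.6,0.3,5.7,-4.1,0],
    [2.2,3.6,-5.6,0.3,5.7,-4.1,0],
    [2.2,3.6,-5.6,0.3,5.7,-4.1,0],
    [2.2,3.6,-5.6,0.3,5.7,-4.1,0],
    [2.2,3.6,-5.6,0.3,5.7,-4.1,0],
    [2.2,3.6,-5.6,0.3,5.7,-4.1,0],
    [2.2,3.6,-5.6,0.3,5.7,-4.1,0],
    [2.2,3.6,-5.6,0.3,5.7,-4.1,0],
    [2.2,3.6,-5.6,0.3,5.7,-4.1,0],
    [2.2,3.6,-5.6,0.3,5.7,-4.1,0],
    [2.2,3.6,-5.6,0.3,5.7,-4.1,0],
    [2.2,3.6,-5.6,0.3,5.7,-4.1,0],
    [2.2,3.6,-5.6,0.3,5.7,-4.1,0],
    [2.2,3.6,-5.6,0.3,5.7,-4.1,0]
  ]
}}

```text
clock: 4.22
eef_pos: [487.5, 98.1, 263.4]
eef_rot: [-3.131, -1.044, 1.25]
wrist_force: [0.3, 0.1, -0.6]
finger_gap: 93.8
finger_force: 0.0
```

```bash
python3 - <<'E'
from kin import *
s,p,Rm,q=now();print(p.round(1),q.round(2),Rm.round(3).tolist())
R1=pose(72,30,-1);g=np.r_[DRV,138];pp=g-(110-19)*R1[:,2]
q=plan(p,Rm,q,pp,R1,4);plan(pp,R1,q,g+19*R1[:,2],R1,5)
o=np.zeros((384,1024,3),np.uint8)
E
```

```text
[487.5  98.1 263.4] [-0.38  0.13  1.92  1.07  1.39 -0.44] [[0.158, 0.952, 0.262], [0.477, -0.306, 0.824], [0.865, -0.005, -0.502]]
total deg [ 0.1 -0.3 -0.2] per row [ 0.01 -0.08 -0.04] shift per row [  0.13  -0.29 -19.98]
end q [-0.38  0.26  1.99  1.11  1.3  -0.63] max rate 0.38
total deg [0. 0. 0.] per row [0. 0. 0.] shift per row [  5.89  18.12 -11.  ]
end q [-0.16  0.39  1.98  1.28  1.1  -0.69] max rate 0.35
```

Emit:
{"name": "servo_tool", "arguments": {
  "rows": [
    [0,0,0,0,0,-20,0],
    [0,0,0,0,0,-20,0],
    [0,0,0,0,0,-20,0],
    [0,0,0,0,0,-20,0],
    [0,0,0,6,18,-11,0],
    [0,0,0,6,18,-11,0],
    [0,0,0,6,18,-11,0],
    [0,0,0,6,18,-11,0],
    [0,0,0,6,18,-11,0],
    [0,0,0,0,0,0,0]
  ]
}}

```text
clock: 5.48
eef_pos: [517.1, 188.8, 128.1]
eef_rot: [-3.134, -1.044, 1.258]
wrist_force: [0.8, -0.1, -0.5]
finger_gap: 94.0
finger_force: 0.0
```

```bash
python3 - <<'E'
from kin import *
a=manip.camera("side")[:,:,::-1].copy();b=manip.camera("top")[:,:,::-1].copy()
s,p,Rm,q=now();print(p.round(1),s["wrist_force"].round(1),(p-19*Rm[:,2]).round(1))
o=np.zeros((600,800,3),np.uint8);o[:,:400]=crop(a,200,190,100,150,4);o[:,400:]=crop(b,130,170,100,150,4);cv2.imwrite("pics/g1.png",o)
E
```

```text
[517.4 187.8 128.9] [ 0.1 -0.2  0.4] [512.5 172.1 138.5]
```

View pics/g1.png

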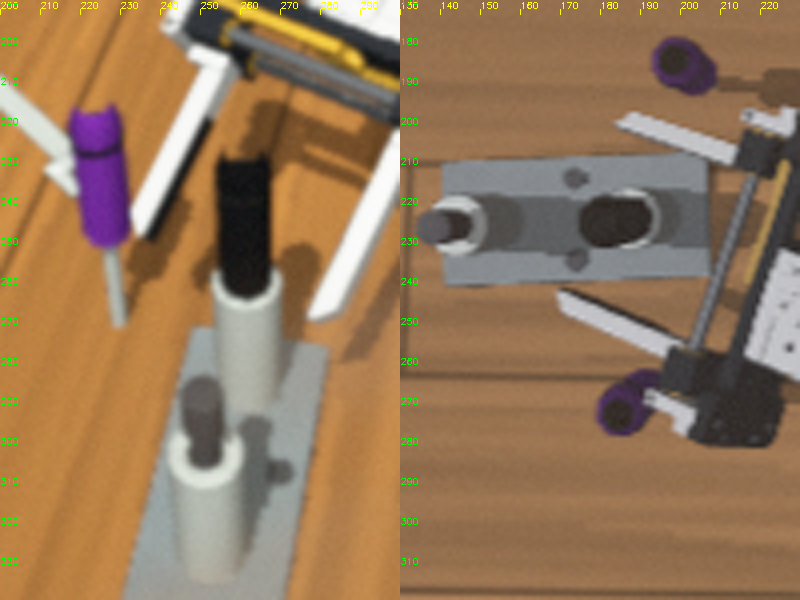

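The fingers straddle the black handle (side tips ≈(236,248) and (309,268)). The body clears both purple ones. Closing.

Emit:
{"name": "servo_tool", "arguments": {
  "rows": [
    [0,0,0,0,0,0,0.4],
    [0,0,0,0,0,0,0.6],
    [0,0,0,0,0,0,1],
    [0,0,0,0,0,0,1],
    [0,0,0,0,0,0,1],
    [0,0,0,0,0,0,1],
    [0,0,0,0,0,0,1],
    [0,0,0,0,0,0,1]
  ],
  "grip_force": 40
}}

```text
clock: 6.58
eef_pos: [517.6, 188.0, 128.8]
eef_rot: [-3.137, -1.044, 1.259]
wrist_force: [-0.9, 0.9, 0.1]
finger_gap: 26.9
finger_force: 40.0
```

Gripped. Pull straight up.

Emit:
{"name": "servo_tool", "arguments": {
  "rows": [
    [0,0,0,0,0,5,1],
    [0,0,0,0,0,12,1],
    [0,0,0,0,0,20,1],
    [0,0,0,0,0,25,1],
    [0,0,0,0,0,25,1],
    [0,0,0,0,0,25,1],
    [0,0,0,0,0,25,1],
    [0,0,0,0,0,25,1],
    [0,0,0,0,0,20,1],
    [0,0,0,0,0,8,1],
    [0,0,0,0,0,0,1],
    [0,0,0,0,0,0,1]
  ]
}}

```text
clock: 8.07
eef_pos: [517.4, 188.0, 318.0]
eef_rot: [-3.135, -1.044, 1.257]
wrist_force: [0.2, 0.8, -2.2]
finger_gap: 27.1
finger_force: 40.0
```

```bash
python3 - <<'E'
from kin import *
s,p,Rm,q=now();print(p.round(1),s["wrist_force"].round(1),s["finger_gap"])
a=manip.camera("side")[:,:,::-1].copy();b=manip.camera("top")[:,:,::-1].copy()
o=np.zeros((600,800,3),np.uint8);o[:,:400]=crop(a,200,140,100,150,4);o[:,400:]=crop(b,130,170,100,150,4);cv2.imwrite("pics/g2.png",o)
g=p-19*Rm[:,2];P=[g+[0,0,-30],g+[0,0,-115],g+[0,0,70]];print(g.round(1),proj("side",P).round(1).tolist(),proj("top",P).round(1).tolist())
# place: above pose, joint path
zt=Rm.T@[0,0,1];print("z_d in tool",zt.round(3))
Rp=pose(np.degrees(CAR[2])+180,60,1)
gp=T(CAR,[(23,0,46)])[0];hi=gp+[0,0,150]+19*Rp[:,2]
q1,c=ik(hi,Rp,np.array([-.76,.4,1.5,.44,1.4,2.32]));print(c,q.round(2),q1.round(2))
N=20;prev=(p,Rm)
for i in range(1,N+1):
    pp,RR=fk(q+(q1-q)*i/N,K);tip=pp-19*RR[:,2]+RR@zt*-115;
    print(np.degrees(R.from_matrix(RR@prev[1].T).as_rotvec()).round(1),(pp-prev[0]).round(1),pp.round(),tip.round());prev=(pp,RR)
E
```

```text
[517.4 188.  318. ] [ 0.2  0.8 -2.2] 27.139037888838217
[512.4 172.3 327.6] [[258.7, 191.3], [259.7, 224.7], [257.2, 143.5]] [[171.0, 226.1], [179.2, 225.1], [158.4, 227.5]]
z_d in tool [ 0.864 -0.003 -0.503]
3.4545430671369716e-18 [-0.16  0.09  1.82  1.1   1.28 -0.23] [-0.76  0.45  1.46  0.42  1.55  2.44]
[ 0.5  6.9 -4.4] [  6.2 -19.1  -7.4] [524. 169. 311.] [505. 155. 207.]
[ 0.5  6.8 -4.6] [  5.5 -19.6  -7.4] [529. 149. 303.] [497. 138. 202.]
[ 0.5  6.8 -4.7] [  4.7 -20.1  -7.4] [534. 129. 296.] [489. 122. 199.]
[ 0.5  6.7 -4.9] [  3.9 -20.6  -7.4] [538. 109. 288.] [482. 107. 197.]
[ 0.5  6.7 -5.1] [  3.1 -21.   -7.4] [541.  88. 281.] [475.  92. 197.]
[ 0.5  6.6 -5.3] [  2.2 -21.4  -7.4] [543.  66. 273.] [469.  78. 198.]
[ 0.5  6.5 -5.5] [  1.3 -21.8  -7.4] [544.  44. 266.] [463.  64. 199.]
[ 0.5  6.4 -5.7] [  0.4 -22.1  -7.3] [545.  22. 259.] [459.  51. 202.]
[ 0.5  6.4 -5.9] [ -0.5 -22.3  -7.3] [544.  -0. 252.] [456.  38. 204.]
[ 0.4  6.3 -6. ] [ -1.5 -22.6  -7.2] [543. -23. 244.] [455.  25. 207.]
[ 0.4  6.2 -6.2] [ -2.4 -22.7  -7.1] [540. -45. 237.] [454.  12. 210.]
[ 0.4  6.1 -6.3] [ -3.4 -22.9  -7. ] [537. -68. 230.] [455.  -2. 212.]
[ 0.3  6.1 -6.5] [ -4.4 -22.9  -6.9] [532. -91. 223.] [458. -16. 214.]
[ 0.3  6.  -6.6] [ -5.4 -22.9  -6.7] [ 527. -114.  217.] [461. -30. 215.]
[ 0.2  5.9 -6.8] [ -6.4 -22.9  -6.6] [ 521. -137.  210.] [465. -46. 215.]
[ 0.1  5.8 -6.9] [ -7.4 -22.8  -6.4] [ 513. -160.  204.] [470. -63. 214.]
[ 0.1  5.7 -7. ] [ -8.4 -22.7  -6.3] [ 505. -183.  197.] [475. -81. 212.]
[-0.   5.7 -7.1] [ -9.4 -22.5  -6.1] [ 495. -205.  191.] [ 480. -101.  208.]
[-0.1  5.6 -7.3] [-10.4 -22.3  -5.9] [ 485. -227.  185.] [ 484. -122.  202.]
[-0.2  5.5 -7.4] [-11.3 -22.   -5.8] [ 474. -249.  180.] [ 488. -145.  196.]
```

View pics/g2.png

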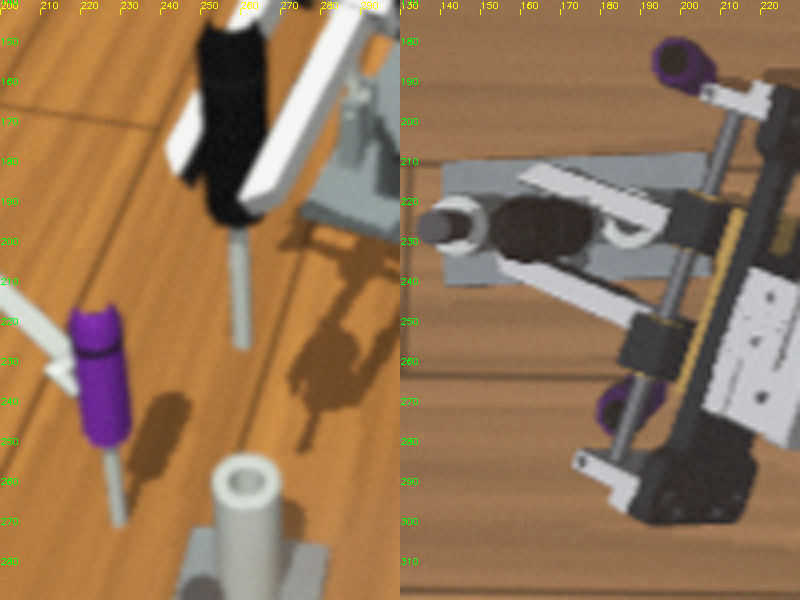

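The driver is out of its tube and upright in the grip (tip at side (260,226), empty bore at (261,260)). Now the reorienting swing to above the carrier.

Emit:
{"name": "servo_tool", "arguments": {
  "rows": [
    [0.5,6.9,-4.4,6.2,-19.1,-7.4,1],
    [0.5,6.8,-4.6,5.5,-19.6,-7.4,1],
    [0.5,6.8,-4.7,4.7,-20.1,-7.4,1],
    [0.5,6.7,-4.9,3.9,-20.6,-7.4,1],
    [0.5,6.7,-5.1,3.1,-21,-7.4,1],
    [0.5,6.6,-5.3,2.2,-21.4,-7.4,1],
    [0.5,6.5,-5.5,1.3,-21.8,-7.4,1],
    [0.5,6.4,-5.7,0.4,-22.1,-7.3,1],
    [0.5,6.4,-5.9,-0.5,-22.3,-7.3,1],
    [0.4,6.3,-6,-1.5,-22.6,-7.2,1],
    [0.4,6.2,-6.2,-2.4,-22.7,-7.1,1],
    [0.4,6.1,-6.3,-3.4,-22.9,-7,1],
    [0.3,6.1,-6.5,-4.4,-22.9,-6.9,1],
    [0.3,6,-6.6,-5.4,-22.9,-6.7,1],
    [0.2,5.9,-6.8,-6.4,-22.9,-6.6,1],
    [0.1,5.8,-6.9,-7.4,-22.8,-6.4,1],
    [0.1,5.7,-7,-8.4,-22.7,-6.3,1],
    [0,5.7,-7.1,-9.4,-22.5,-6.1,1],
    [-0.1,5.6,-7.3,-10.4,-22.3,-5.9,1],
    [-0.2,5.5,-7.4,-11.3,-22,-5.8,1]
  ]
}}

```text
clock: 10.68
eef_pos: [473.6, -249.8, 179.7]
eef_rot: [3.138, 0.524, -1.715]
wrist_force: [-0.7, -0.4, -2.6]
finger_gap: 27.3
finger_force: 40.0
```

Emit:
{"name": "servo_tool", "arguments": {
  "rows": [
    [0,0,0,0,0,0,1],
    [0,0,0,0,0,0,1]
  ]
}}

```text
clock: 10.92
eef_pos: [474.2, -248.6, 180.3]
eef_rot: [-3.139, 0.525, -1.705]
wrist_force: [-0.6, -0.1, -1.7]
finger_gap: 27.3
finger_force: 40.0
```

```bash
python3 - <<'E'
from kin import *
s,p,Rm,q=now();print(s["clock"],p.round(1),q.round(2),s["finger_gap"])
a=manip.camera("side")[:,:,::-1].copy();b=manip.camera("top")[:,:,::-1].copy()
cv2.imwrite("pics/s3.png",a);cv2.imwrite("pics/t3.png",b)
zt=np.array([.864,-.003,-.503]);g=p-19*Rm[:,2];d=Rm@zt
P=[g-30*d,g-115*d,g+70*d];print("axis",d.round(3),"carx",np.cos(CAR[2]).round(3),np.sin(CAR[2]).round(3));print(np.round(P,1),proj("side",P).round(1).tolist(),proj("top",P).round(1).tolist())
o=np.zeros((600,800,3),np.uint8);o[:,:400]=crop(a,255,80,100,150,4);o[:,400:]=crop(b,300,150,100,150,4);cv2.imwrite("pics/g3.png",o)
E
```

```text
10.925 [ 474.2 -248.6  180.3] [-0.76  0.45  1.46  0.42  1.56  2.44] 27.289079680260198
axis [-0.132 -0.991  0.002] carx -0.14 -0.99
[[ 476.9 -228.3  196.7]
 [ 488.1 -144.1  196.5]
 [ 463.7 -327.4  196.9]] [[310.4, 120.8], [300.7, 138.3], [320.4, 102.7]] [[370.6, 245.2], [330.8, 239.2], [417.2, 252.3]]
```

View pics/g3.png

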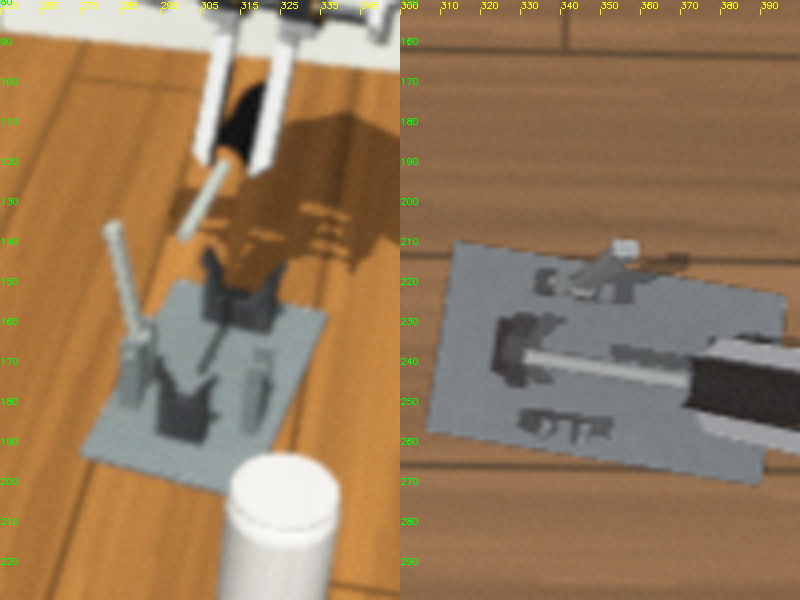

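The driver is level above the carrier: tip at top (331.5,239), shoulder (371.8,244), both within 1 px of prediction. Next an overlay to check the carrier pose against its saddles.

```bash
python3 - <<'E'
from kin import *
o=np.zeros((600,800,3),np.uint8)
E=[[(-110,62.5,8),(110,62.5,8),(110,-62.5,8),(-110,-62.5,8),(-110,62.5,8)]]
for x,h,w in((63,17,32),(83,17,32),(-75,7.5,41.5),(-62,7.5,41.5)):E.append([(x,h,50),(x,h,w),(x,-h,w),(x,-h,50)])
E+=[[(-55,45,67),(-19,45,67)],[(-52,-44,71),(-22,-44,71)],[(-37,45,58),(-37,45+95*np.cos(2)*-1,58+95*np.sin(2))]]
for n,x0,y0,w,h,s,oy in(("top",300,205,100,70,8,0),("side",270,130,100,75,8,0)):
    im=cv2.imread(f"pics/{n}0.png");c=cv2.resize(im[y0:y0+h,x0:x0+w],None,fx=s,fy=s,interpolation=cv2.INTER_CUBIC)
    for L in E:
        uv=((proj(n,T(CAR,L))-[x0,y0]+.5)*s-.5).round().astype(np.int32);cv2.polylines(c,[uv],False,(0,255,255),1)
    c=cv2.resize(c,None,fx=.5 if n=="side" else .5,fy=.5,interpolation=cv2.INTER_AREA) if 0 else c
    if n=="top":o[:560,:]=c[:560]
    cv2.imwrite(f"pics/ov_{n}.png",c[:600])
E
```

```text
(no output)
```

View pics/ov_top.png

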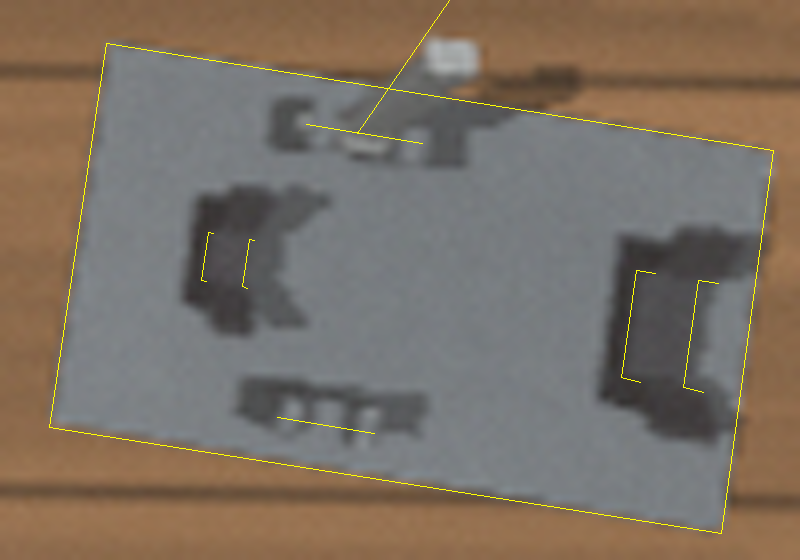

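Overlay matches the base, hinge, catch and both slots within about 1 px (wide slot ≈(383,246), narrow ≈(328,237)); the bar stands a little nearer upright than 2 rad. Computing the offset.

```bash
python3 - <<'E'
from kin import *
s,p,Rm,q=now();zt=np.array([.864,-.003,-.503]);g=p-19*Rm[:,2];d=Rm@zt
def tocar(P):
    c,s_=np.cos(CAR[2]),np.sin(CAR[2]);v=np.atleast_2d(P)-[CAR[0],CAR[1],0];return np.c_[c*v[:,0]+s_*v[:,1],-s_*v[:,0]+c*v[:,1],v[:,2]]
print(tocar([g-31*d,g-115*d,g+70*d,g]).round(1))
# image-based estimate with z known 196.6
I=onz("top",[(331.2,238.6),(371.4,243.9)],196.6);print(tocar(I).round(1))
tgt=p+np.array([0,0,-118.]);plan(p,Rm,q,tgt,Rm,8)
E
```

```text
[[ -8.9   0.2 196.9]
 [-92.8  -0.5 196.7]
 [ 92.1   0.9 197.2]
 [ 22.1   0.4 197. ]]
[[-92.2   0.8 196.6]
 [ -6.4   3.1 196.6]]
total deg [0. 0. 0.] per row [0. 0. 0.] shift per row [  0.     0.   -14.75]
end q [-0.76  0.6   1.54  0.43  1.35  2.35] max rate 0.21
```

Emit:
{"name": "servo_tool", "arguments": {
  "rows": [
    [0,0,-0.5,0,0,-15,1],
    [0,0,0,0,0,-20,1],
    [0,0,0,0,0,-25,1],
    [0,0,0,0,0,-25,1],
    [0,0,0,0,0,-20,1],
    [0,0,0,0,0,-10,1],
    [0,0,0,0,0,-3,1],
    [0,0,0,0,0,0,1]
  ]
}}

```text
clock: 12.02
eef_pos: [474.2, -249.4, 62.8]
eef_rot: [-3.14, 0.524, -1.717]
wrist_force: [0.9, -0.0, -2.2]
finger_gap: 27.0
finger_force: 40.0
```

```bash
cat >> kin.py <<'E'
def tocar(P):
    c,s_=np.cos(CAR[2]),np.sin(CAR[2]);v=np.atleast_2d(P)-[CAR[0],CAR[1],0];return np.c_[c*v[:,0]+s_*v[:,1],-s_*v[:,0]+c*v[:,1],v[:,2]]
E
python3 - <<'E'
from kin import *
s,p,Rm,q=now();print(s["clock"],p.round(1),s["wrist_force"].round(1))
a=manip.camera("side")[:,:,::-1].copy();b=manip.camera("top")[:,:,::-1].copy()
cv2.imwrite("pics/s4.png",a);cv2.imwrite("pics/t4.png",b)
zt=np.array([.864,-.003,-.503]);g=p-19*Rm[:,2];d=Rm@zt
P=[g-31*d,g-115*d,g+70*d];print(tocar(P).round(1),proj("side",P).round(1).tolist(),proj("top",P).round(1).tolist())
o=np.zeros((600,800,3),np.uint8);o[:300]=crop(b,300,220,100,38,8)[:300];o[300:]=crop(a,260,130,100,75,8)[180:480];cv2.imwrite("pics/g4.png",o)
E
```

```text
12.025 [ 474.2 -249.4   62.8] [ 0.9 -0.  -2.2]
[[ -8.    0.4  79.2]
 [-92.    0.7  78.9]
 [ 92.9   0.   79.5]] [[307.4, 156.5], [298.1, 174.4], [317.3, 137.3]] [[355.5, 241.6], [321.1, 235.9], [396.8, 248.3]]
```

View pics/g4.png

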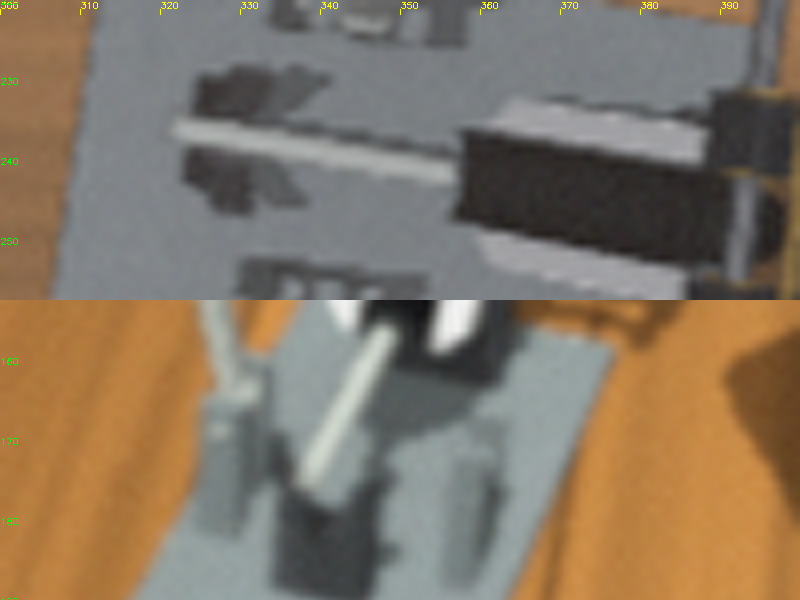

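In the top crop the blade passes through the middle of the narrow saddle (blade centre ≈(329,236.5), lips symmetric); the handle is aligned too. Lowering.

Emit:
{"name": "servo_tool", "arguments": {
  "rows": [
    [0,0,0,0,0,-6,1],
    [0,0,0,0,0,-6,1],
    [0,0,0,0,0,-6,1],
    [0,0,0,0,0,-5,1],
    [0,0,0,0,0,0,1]
  ]
}}

```text
clock: 12.75
eef_pos: [473.9, -249.1, 39.0]
eef_rot: [-3.141, 0.524, -1.718]
wrist_force: [0.1, -0.4, -2.4]
finger_gap: 27.0
finger_force: 40.0
```

Emit:
{"name": "servo_tool", "arguments": {
  "rows": [
    [0,0,0,0,0,-3,1],
    [0,0,0,0,0,-2,1],
    [0,0,0,0,0,-2,1],
    [0,0,0,0,0,0,1]
  ]
}}

```text
clock: 13.25
eef_pos: [474.0, -249.1, 32.3]
eef_rot: [-3.141, 0.524, -1.717]
wrist_force: [-0.0, -0.0, -2.0]
finger_gap: 27.2
finger_force: 40.0
```

Emit:
{"name": "servo_tool", "arguments": {
  "rows": [
    [0,0,0,0,0,-1,1],
    [0,0,0,0,0,-1,1],
    [0,0,0,0,0,0,1],
    [0,0,0,0,0,0,1]
  ]
}}

```text
clock: 13.75
eef_pos: [474.0, -249.2, 30.4]
eef_rot: [-3.141, 0.524, -1.717]
wrist_force: [0.3, 1.1, -1.7]
finger_gap: 27.0
finger_force: 40.0
```

Emit:
{"name": "servo_tool", "arguments": {
  "rows": [
    [0,0,0,0,0,-0.5,1],
    [0,0,0,0,0,0,0.68],
    [0,0,0,0,0,0,0.6],
    [0,0,0,0,0,0,0.5],
    [0,0,0,0,0,0,0.5],
    [0,0,0,0,0,0,0.5]
  ],
  "grip_force": 10
}}

```text
clock: 14.5
eef_pos: [474.0, -249.2, 29.9]
eef_rot: [-3.141, 0.524, -1.717]
wrist_force: [-0.1, -0.6, -0.3]
finger_gap: 47.2
finger_force: 0.0
```

```bash
python3 - <<'E'
from kin import *
s,p,Rm,q=now();print(s["clock"],p.round(1),q.round(2),s["finger_gap"],s["wrist_force"].round(1))
# retreat along -z_t 120 then straight
b=p-130*Rm[:,2];plan(p,Rm,q,b,Rm,6)
E
```

```text
14.5 [ 474.  -249.2   29.9] [-0.76  0.64  1.55  0.44  1.29  2.33] 47.15977456795587 [-0.1 -0.6 -0.3]
total deg [0. 0. 0.] per row [0. 0. 0.] shift per row [ -1.6  -10.72  18.76]
end q [-0.85  0.57  1.38  0.39  1.55  2.36] max rate 0.36
```

Emit:
{"name": "servo_tool", "arguments": {
  "rows": [
    [0,0,0,-1,-6,10,0.5],
    [0,0,0,-1.6,-11,19,0.5],
    [0,0,0,-1.6,-11,19,0.5],
    [0,0,0,-1.6,-11,19,0.5],
    [0,0,0,-1.6,-11,19,0.5],
    [0,0,0,-1.6,-11,19,0.5],
    [0,0,0,-1.6,-11,19,0.6],
    [0,0,0,0,0,20,0.9],
    [0,0,0,0,0,0,1]
  ]
}}

```text
clock: 15.62
eef_pos: [463.8, -321.4, 175.6]
eef_rot: [-3.138, 0.522, -1.716]
wrist_force: [0.0, 0.3, -0.3]
finger_gap: 20.9
finger_force: 0.0
```

```bash
python3 - <<'E'
from kin import *
s,p,Rm,q=now();print(s["clock"],p.round(1),q.round(2),s["finger_gap"])
a=manip.camera("side")[:,:,::-1].copy();b=manip.camera("top")[:,:,::-1].copy()
o=np.zeros((600,800,3),np.uint8);o[:300]=crop(b,300,208,100,38,8)[:300];o[300:]=crop(a,260,130,100,75,8)[0:300];
o=np.vstack([crop(b,300,205,100,75,4),crop(a,260,130,100,75,4)]);o=np.hstack([o,o]);
o[:,400:]=0
for n,im,x0,y0,oy in(("top",b,300,205,0),("side",a,260,130,300)):
    c=crop(im,x0,y0,100,75,4)
    for th,col in((1.6,(255,0,0)),(1.8,(0,255,0)),(2.0,(0,0,255))):
        uv=((proj(n,T(CAR,[(-37,45,58),(-37,45-95*np.cos(th),58+95*np.sin(th))]))-[x0,y0]+.5)*4-.5).round().astype(np.int32);cv2.polylines(c,[uv],False,col,1)
    uv=((proj(n,T(CAR,[(-92,0,46),(-7,0,46),(93,0,46)]))-[x0,y0]+.5)*4-.5).round().astype(np.int32)
    for u in uv:cv2.circle(c,tuple(int(v) for v in u),2,(0,255,255),1)
    o[oy:oy+300,400:]=c
cv2.imwrite("pics/g5.png",o)
az=np.degrees(CAR[2]);a_=np.radians(az);y=np.array([np.cos(a_),np.sin(a_),0]);z=np.array([0,0,-1.]);R1=np.c_[np.cross(y,z),y,z]
st=T(CAR,[(-37,118,190)])[0];print(st.round(1))
q2=plan(p,Rm,q,st,R1,14)
for i in range(1,15):
  pass
plan(st,R1,q2,st-[0,0,75],R1,4)
E
```

```text
15.625 [ 463.8 -321.4  175.6] [-0.86  0.54  1.33  0.39  1.62  2.38] 20.888120318942075
[ 597.7 -215.9  190. ]
total deg [-26.7 -19.7  88.1] per row [-1.91 -1.41  6.29] shift per row [9.57 7.54 1.03]
end q [-0.4   0.5   1.27  0.    1.36  1.31] max rate 0.63
total deg [0. 0. 0.] per row [0. 0. 0.] shift per row [  0.     0.   -18.75]
end q [-0.4   0.57  1.35 -0.    1.22  1.31] max rate 0.3
```

View pics/g5.png

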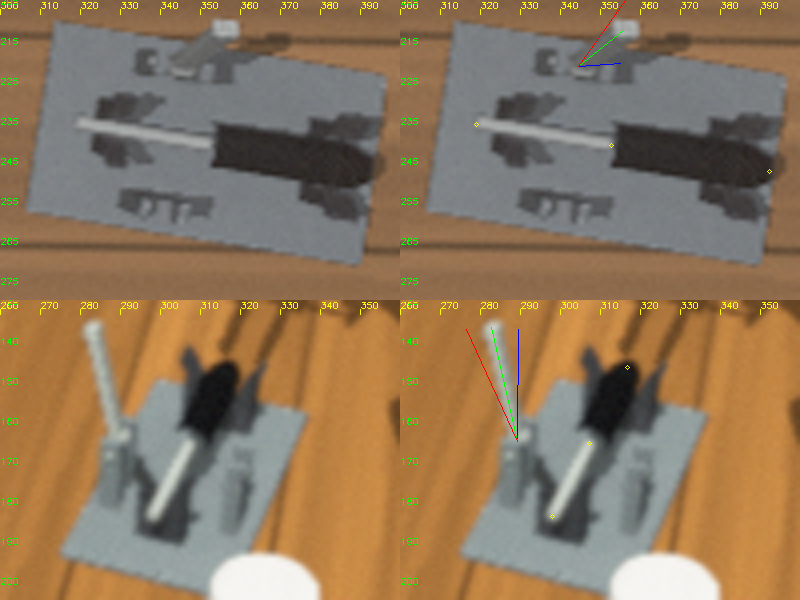

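The driver lies in both saddles exactly on the predicted points (top tip (320,236), shoulder (353,241)); bar ≈1.8 rad (green line). Moving to the outer side of the bar.

Emit:
{"name": "servo_tool", "arguments": {
  "rows": [
    [-1.9,-1.4,6.3,9.6,7.5,3,1],
    [-1.9,-1.4,6.3,9.6,7.5,3,1],
    [-1.9,-1.4,6.3,9.6,7.5,3,1],
    [-1.9,-1.4,6.3,9.6,7.5,3,1],
    [-1.9,-1.4,6.3,9.6,7.5,3,1],
    [-1.9,-1.4,6.3,9.6,7.5,3,1],
    [-1.9,-1.4,6.3,9.6,7.5,3,1],
    [-1.9,-1.4,6.3,9.6,7.5,3,1],
    [-1.9,-1.4,6.3,9.6,7.5,3,1],
    [-1.9,-1.4,6.3,9.6,7.5,3,1],
    [-1.9,-1.4,6.3,9.6,7.5,3,1],
    [-1.9,-1.4,6.3,9.6,7.5,3,1],
    [-1.9,-1.4,6.3,9.6,7.5,3,1],
    [-1.9,-1.4,6.3,9.6,7.5,3,1],
    [0,0,0,0,0,0,1]
  ]
}}

```text
clock: 17.6
eef_pos: [597.9, -215.1, 215.3]
eef_rot: [3.139, 0.005, -0.139]
wrist_force: [-0.2, -0.6, 0.4]
finger_gap: 0.5
finger_force: 0.0
```

```bash
python3 - <<'E'
from kin import *
s,p,Rm,q=now();print(s["clock"],p.round(1),tocar(p).round(1),Rm.round(3).tolist(),q.round(2))
L=[(-37,118,120)]
for th in np.arange(1.8,-.01,-.15):
    L.append((-37,45-70*np.cos(th)+4*np.sin(th)+8,58+70*np.sin(th)+4*np.cos(th)))
W=T(CAR,L);prev=p
for l,w in zip(L,W):print(np.round(l,0),(w-prev).round(1),w.round(1));prev=w
E
```

```text
17.6 [ 597.9 -215.1  215.3] [[-37.8 118.  215.3]] [[0.99, -0.138, -0.006], [-0.138, -0.99, -0.002], [-0.005, 0.002, -1.0]] [-0.4   0.49  1.24 -0.    1.42  1.31]
[-37 118 120] [ -0.1  -0.8 -95.3] [ 597.7 -215.9  120. ]
[-37.  73. 125.] [-44.8   6.3   5.3] [ 553.  -209.5  125.3]
[-37.  63. 127.] [-10.2   1.4   2.2] [ 542.8 -208.1  127.5]
[-37.  52. 128.] [-10.4   1.5   0.6] [ 532.4 -206.6  128.1]
[-37.  42. 127.] [-10.4   1.5  -0.9] [ 522.  -205.2  127.2]
[-37.  31. 125.] [-10.1   1.4  -2.5] [ 511.9 -203.7  124.7]
[-37.  22. 121.] [-9.6  1.4 -4. ] [ 502.3 -202.4  120.7]
[-37.  13. 115.] [-8.9  1.3 -5.4] [ 493.4 -201.1  115.3]
[-37.   5. 109.] [-8.   1.1 -6.7] [ 485.3 -200.   108.6]
[-37.  -3. 101.] [-7.   1.  -7.8] [ 478.4 -199.   100.8]
[-37.  -8.  92.] [-5.7  0.8 -8.8] [ 472.7 -198.2   92. ]
[-37. -13.  83.] [-4.4  0.6 -9.5] [ 468.3 -197.6   82.5]
[-37. -16.  72.] [ -2.9   0.4 -10.1] [ 465.4 -197.2   72.4]
[-37. -17.  62.] [ -1.4   0.2 -10.4] [ 464. -197.   62.]
```

Emit:
{"name": "servo_tool", "arguments": {
  "rows": [
    [0,0,0,0,0,-25,1],
    [0,0,0,0,-0.4,-30,1],
    [0,0,0,0,-0.4,-30,1],
    [0,0,0,-10,1,-10,1],
    [0,0,0,-10,1.5,3,1],
    [0,0,0,-10,1.5,2,1],
    [0,0,0,-10,1.5,0,1],
    [0,0,0,-10,1.5,2,1],
    [0,0,0,-10,1.4,2,1],
    [0,0,0,-10,1.5,0,1],
    [0,0,0,-10,1.4,-1,1],
    [0,0,0,-10,1.4,-2,1]
  ]
}}

```text
clock: 19.1
eef_pos: [507.2, -204.2, 126.8]
eef_rot: [3.139, 0.004, -0.14]
wrist_force: [1.4, 0.2, 0.2]
finger_gap: 0.4
finger_force: 0.7
```

Emit:
{"name": "servo_tool", "arguments": {
  "rows": [
    [0,0,0,-8,1.2,-4,1],
    [0,0,0,-8,1.2,-5,1],
    [0,0,0,-8,1.1,-6,1],
    [0,0,0,-7,1,-7,1],
    [0,0,0,-6,0.8,-8,1],
    [0,0,0,-5,0.7,-9,1],
    [0,0,0,-3,0.5,-9,1]
  ]
}}

```text
clock: 19.98
eef_pos: [462.4, -197.7, 78.2]
eef_rot: [3.139, 0.005, -0.14]
wrist_force: [0.8, -0.5, 1.0]
finger_gap: 0.7
finger_force: 0.6
```

```bash
python3 - <<'E'
from kin import *
s,p,Rm,q=now();print(s["clock"],p.round(1),tocar(p).round(1),s["wrist_force"].round(1))
a=manip.camera("side")[:,:,::-1].copy();b=manip.camera("top")[:,:,::-1].copy()
cv2.imwrite("pics/g6.png",np.hstack([crop(b,300,190,80,120,5),crop(a,260,100,80,120,5)]))
E
```

```text
19.975 [ 462.4 -197.7   78.2] [[-36.  -18.5  78.2]] [ 0.8 -0.5  1. ]
```

View pics/g6.png

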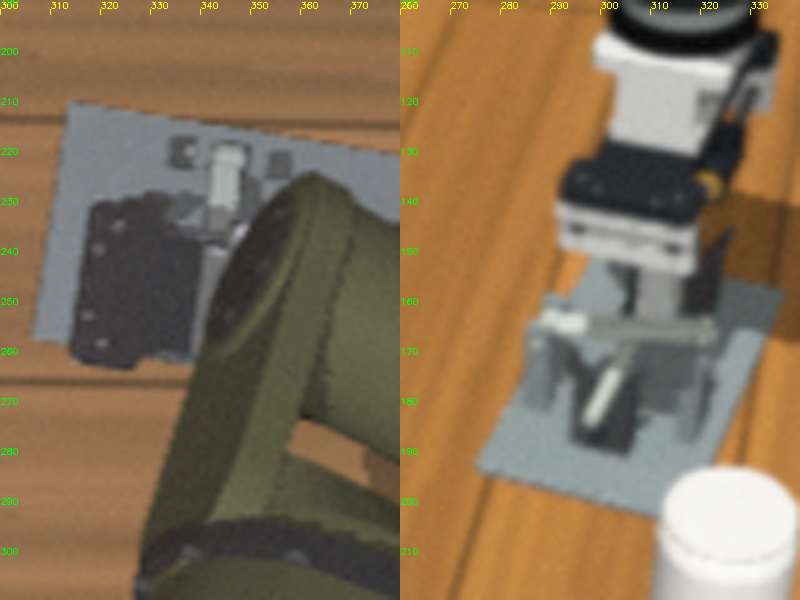

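The bar is nearly down under the finger tip (side, from (291,164) to (322,166)), over the blade and heading into the catch prongs. Pressing it down gently.

Emit:
{"name": "servo_tool", "arguments": {
  "rows": [
    [0,0,0,0,0,-5,1],
    [0,0,0,0,0,-4,1],
    [0,0,0,0,0,-3,1],
    [0,0,0,0,0,-2,1],
    [0,0,0,0,0,-1,1],
    [0,0,0,0,0,0,1]
  ]
}}

```text
clock: 20.82
eef_pos: [462.9, -197.8, 64.0]
eef_rot: [3.139, 0.004, -0.14]
wrist_force: [-1.0, -0.1, -0.8]
finger_gap: 0.1
finger_force: 0.0
```

Emit:
{"name": "servo_tool", "arguments": {
  "rows": [
    [0,0,0,0,0,-1,1],
    [0,0,0,0,0,-1,1],
    [0,0,0,0,0,0,1]
  ]
}}

```text
clock: 21.2
eef_pos: [462.9, -197.8, 62.2]
eef_rot: [3.139, 0.004, -0.14]
wrist_force: [-2.3, 0.3, 4.3]
finger_gap: 0.5
finger_force: 2.2
```

Emit:
{"name": "servo_tool", "arguments": {
  "rows": [
    [0,0,0,0,0,-0.7,1],
    [0,0,0,0,0,0,1]
  ]
}}

```text
clock: 21.45
eef_pos: [462.9, -197.9, 62.0]
eef_rot: [3.139, 0.004, -0.14]
wrist_force: [-5.0, 2.9, 12.6]
finger_gap: 0.6
finger_force: 6.1
```

Emit:
{"name": "servo_tool", "arguments": {
  "rows": [
    [0,0,0,0,0,-0.7,1],
    [0,0,0,0,0,0,1]
  ]
}}

```text
clock: 21.7
eef_pos: [463.0, -197.9, 61.8]
eef_rot: [3.138, 0.004, -0.14]
wrist_force: [-8.9, 3.8, 19.8]
finger_gap: 0.1
finger_force: 9.8
```

Firm stop at z = 62 mm, which is the bar level in its catch. Retreating and checking.

Emit:
{"name": "servo_tool", "arguments": {
  "rows": [
    [0,0,0,0,0,2,1],
    [0,0,0,0,0,15,1],
    [0,0,0,0,0,40,1],
    [0,0,0,0,0,40,1],
    [0,0,0,-10,0,40,1],
    [0,0,0,-30,40,20,1],
    [0,0,0,-20,40,0,1],
    [0,0,0,-10,50,0,1],
    [0,0,0,0,50,0,1],
    [0,0,0,0,50,0,1],
    [0,0,0,0,0,0,1]
  ]
}}

```text
clock: 23.08
eef_pos: [392.6, 34.5, 218.3]
eef_rot: [3.139, 0.003, -0.136]
wrist_force: [-0.3, -0.6, -0.5]
finger_gap: 0.6
finger_force: 0.0
```

```bash
python3 - <<'E'
from kin import *
a=manip.camera("side")[:,:,::-1].copy();b=manip.camera("top")[:,:,::-1].copy()
o=np.hstack([crop(b,300,200,80,75,5),crop(a,260,130,80,75,5)])
for x0,y0,n,dx in((300,200,"top",0),(260,130,"side",400)):
    for l in((-37,45,62),(-37,-50,62),(-92,0,46),(-7,0,46)):
        u=((proj(n,T(CAR,[l]))[0]-[x0,y0]+.5)*5-.5);cv2.circle(o,(int(u[0])+dx,int(u[1])),2,(0,0,255),1)
sm=np.hstack([cv2.resize(b,(300,225)),cv2.resize(a,(300,225))]);o=np.vstack([o,np.zeros((225,800,3),np.uint8)]);o[375:,100:700]=sm
cv2.imwrite("pics/g7.png",o)
E
```

```text
(no output)
```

View pics/g7.png

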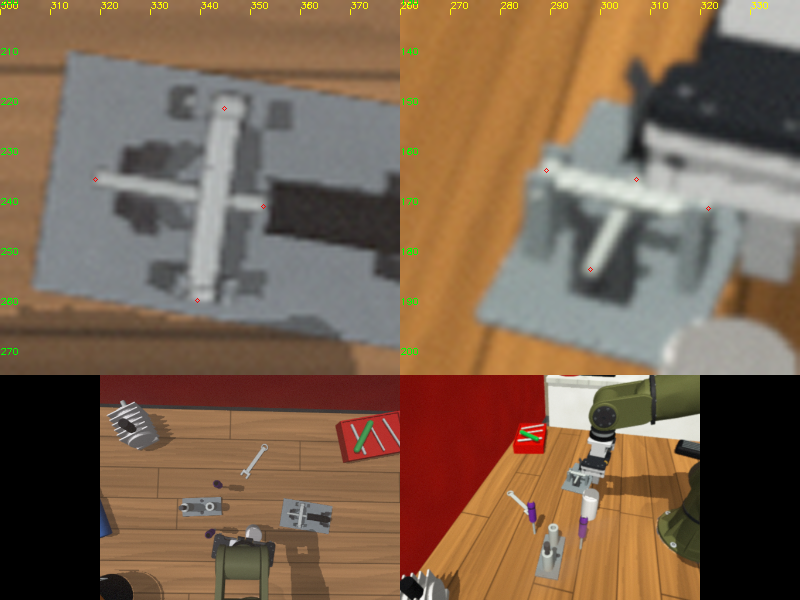

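The bar lies level across the blade, on its predicted points (top (344,222) to (338,260)), with its end in the catch. The driver is seated, nothing else has moved and the arm is clear.

```bash
python3 -c "
from cell import manip
print(manip.sign_off())"
```

```text
the job is handed in; nothing more can be done
None
```

The screwdriver lies in both saddles, the hold-down bar is home in its catch, and the job was handed in at about 23 s; the final pictures looked right, but no verdict came back.

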